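# Stand the volumetric flasks in their spill dishes

### The arm

A 6-joint arm with a two-finger parallel gripper is mounted at the origin on a cart in front of the work surface, level with it; the furniture and walls round the work are solid. World frame = base frame: x ahead of the robot, y to its left, z up, the work surface at z = 0. Lengths are in m, angles in degrees, forces in N, time in s.
With the tool pointing down it reaches from about 0.325 to 0.85 m from the base axis. Payload 15.5 kg.
Tool frame: the origin (TCP) lies midway between the tips of the shut fingers; the grasp point (between the pads) lies 19 mm behind it; z points along the fingers, y is the line along which they close (so a half turn about z gives the same grasp; the last joint's range is limited). The gripper opens to 91 mm and grips with 3 to 60 N. Pads are 32 mm wide; open, the fingers measure 118 mm over their backs; the gripper's body (76 mm by 178 mm) begins 60 mm behind the grasp point.
Start: joints at [61.335, 28.281, 77.091, -0, 74.628, -5.472], TCP at [0.246, 0.574, 0.192] pointing down, gripper open.
Joint ranges: [-166.48, 166.48], [-47.26, 123.95], [12.59, 153.08], [-70.14, 250.14], [6.76, 159.57], [-176.63, 176.63]. Speed limits (degrees/s): [108.29, 108.29, 147.25, 172.46, 172.46, 172.46].

### API

Orientations are given as a 3x3 rotation matrix whose columns are the frame's x, y, z axes.
In Python, from bench import ctrl gives the robot as it stands. The module is installed in compiled form; this text tells all that it offers. Calls block until the motion is done:
- ctrl.goto(position, orientation): joint-space move of the TCP to a pose.
- ctrl.move_l(position, vel=0.15, ori=None, contact_N=None): straight line of the TCP; ori=None keeps the orientation; vel is the mean speed in m/s. With contact_N (N) it stops when the force on the tool has changed by that much, and returns True; else False.
- ctrl.movej(angles): joint-space move.
- ctrl.command_gripper(opening): opening from 0.0 (shut) to 1.0 (fully open); the grip force is fixed at half the most; returns when the fingers have stopped.
- ctrl.sleep(seconds).
- ctrl.ik(position, orientation): joint angles nearest the present ones, or None.
- ctrl.read_camera(name): name is "scene" or "top" or "wrist"; returns the picture (384x512x3 uint8, blue, green, red); there is no depth.
- ctrl.camera_params(name): a dict with "fx", "fy", "cx", "cy" (pixels), "pose" (4x4, takes a point from camera to world coordinates); the wrist camera has in their place "T_tool_cam" (4x4, takes a point from camera to tool coordinates, whose origin is the TCP and whose axes are the flange's). Camera axes: x right, y up, looking along -z (the intrinsics and any distortion apply to the point x, -y, -z); pixel columns grow to the right and rows downward; lengths in m; the calibration is good to about 2 mm. A picture is of the moment at which its call begins: read the wrist's pose just before it. camera_params takes no time and is no camera call.
A pose or a line that the arm cannot do raises ctrl.MotionError and nothing moves.
- ctrl.sign_off(): hands the job in; it is judged then, once.
Readings, each from a call of its own:
- ctrl.current_t(): time.
- ctrl.current_q(): joint angles.
- ctrl.current_dq(): joint speeds.
- ctrl.current_effort(): joint torques, N m.
- ctrl.current_tool_pos(): TCP position.
- ctrl.current_eef_rot(): TCP orientation.
- ctrl.current_contact_force(): force on the tool from outside, world axes, zero at the start.
- ctrl.current_wrist_torque(): the same for the moment, N m.
- ctrl.current_grip_width(): opening from 0.0 (shut) to 1.0 (fully open).
- ctrl.current_grasp_force(): force on a finger pad.
Only numpy, scipy, OpenCV 4.12 (cv2) and the standard library are available. Lean on these libraries where they do the work, as an engineer would, in place of code of your own. Each camera call takes 0.05 s, during which the arm holds its last target. There are 200 camera calls.

### The job

Get the three long-necked volumetric flasks ready for filling: pick them out from the other ware and stand each one upright in the middle of the white spill dish of its own size, the smallest flask in the smallest dish, the middle one in the middle dish and the largest in the largest. Carry them upright and set them down without dropping them, and leave the sample bottles, the beaker and the cup where they are.

Things in the scene. Friction and masses are not known exactly. Their poses are not given: they have to be found in the camera images.
- flask_small: Volumetric flask of clear glass, round body with flat foot, thin upright neck and teal stopper; the smallest of three: body 41 mm across, 123 mm high overall. The body ends 46 mm above the foot; from there to the top the neck and stopper are about 11 mm across (the place to grip, from above). Loose, upright, about 59 g. Origin: centre of the underside, z up along the neck.
- flask_medium: Volumetric flask of clear glass, round body with flat foot, thin upright neck and teal stopper; the middle one of three: body 49 mm across, 150 mm high overall. The body ends 56 mm above the foot; from there to the top the neck and stopper are about 14 mm across (the place to grip, from above). Loose, upright, about 72 g. Origin: centre of the underside, z up along the neck.
- flask_large: Volumetric flask of clear glass, round body with flat foot, thin upright neck and teal stopper; the largest of three: body 62 mm across, 187 mm high overall. The body ends 70 mm above the foot; from there to the top the neck and stopper are about 17 mm across (the place to grip, from above). Loose, upright, about 90 g. Origin: centre of the underside, z up along the neck.
- dish_small: Shallow round white plastic spill dish with a small flat thumb tab on its rim, fixed to the bench; the smallest of three, for the smallest flask: 60 mm across inside, 66 mm outside, floor 3 mm above the bench, rim 10 mm high. The tab reaches 19 mm out from the rim along the dish's +x. Origin: centre of the underside, on the bench, z up.
- dish_medium: Shallow round white plastic spill dish with a small flat thumb tab on its rim, fixed to the bench; the middle one of three, for the middle flask: 76 mm across inside, 82 mm outside, floor 3 mm above the bench, rim 10 mm high. The tab reaches 19 mm out from the rim along the dish's +x. Origin: centre of the underside, on the bench, z up.
- dish_large: Shallow round white plastic spill dish with a small flat thumb tab on its rim, fixed to the bench; the largest of three, for the largest flask: 92 mm across inside, 98 mm outside, floor 3 mm above the bench, rim 10 mm high. The tab reaches 19 mm out from the rim along the dish's +x. Origin: centre of the underside, on the bench, z up.
- bottle_short: Whitish sample bottle with black screw cap, 37 mm across, 81 mm high, loose. Not to be moved. Origin: centre of the underside, z up.
- bottle_tall: Whitish sample bottle with black screw cap, 42 mm across, 93 mm high, loose. Not to be moved. Origin: centre of the underside, z up.
- beaker: Open clear glass beaker, 46 mm across, 56 mm high, loose. Not to be moved. Origin: centre of the underside, z up.
- cup: Open cloudy plastic cup, widening upward, 47 mm across, 64 mm high, loose. Not to be moved. Origin: centre of the underside, z up.
Mind the look-alikes: they are no part of the job. Leave any turquoise look-alike of the dish_small alone.

How it is judged:
By the outcome, as a careful person would: the job done as asked, in the order asked, and still so for the second after the job is handed in, with the robot touching nothing.
It also fails if it takes over 106 s, if anything falls off the work surface, if the arm or the gripper's body presses on something with over 40 N, if the wrist force passes 120 N, or if a joint passes its speed limit or range.

## Working session

There is one attempt and no reset: what is moved stays moved. The work goes in short steps, each a Python script; the robot and the scene stay as the last script left them, time stands still between calls to the robot, and variables do not carry over. Pictures are saved under pics/ and viewed, at most 14 in all, crops included, and the job is handed in when it is done.

```bash
mkdir -p pics
python3 - <<'E'
from bench import ctrl
import cv2
for n in ("top","scene","wrist"):
    cv2.imwrite(f"pics/{n}0.png",ctrl.read_camera(n)); p=ctrl.camera_params(n); print(n,p)
print(ctrl.current_t(),ctrl.current_eef_rot())
E
```

```text
top {'fx': 492.8614864042846, 'fy': 492.8614864042846, 'cx': 256.765619060612, 'cy': 193.508314532676, 'pose': array([[-0.0048054 ,  0.98842923, -0.15160659,  0.3880196 ],
       [-0.99996897, -0.00569624, -0.00544224,  0.0350618 ],
       [-0.00624286,  0.15157573,  0.98842593,  1.37779215],
       [ 0.        ,  0.        ,  0.        ,  1.        ]])}
scene {'fx': 496.3600144059193, 'fy': 496.3600144059193, 'cx': 259.5338155106141, 'cy': 186.96363200942292, 'pose': array([[ 0.80046188,  0.43560599, -0.41171375, -0.00991564],
       [-0.59936099,  0.58769462, -0.54349006, -0.71970284],
       [ 0.00521443,  0.68180823,  0.73151237,  1.07565563],
       [ 0.        ,  0.        ,  0.        ,  1.        ]])}
wrist {'fx': 301.36092523080976, 'fy': 301.36092523080976, 'cx': 257.24519157719806, 'cy': 193.77163379471722, 'T_tool_cam': array([[ 4.00871745e-04,  9.68840600e-01,  2.47684742e-01,
         6.89852963e-02],
       [ 9.99999796e-01, -2.65436790e-04, -5.80196113e-04,
         6.94240520e-05],
       [-4.96372907e-04,  2.47684925e-01, -9.68840509e-01,
        -1.92842598e-01],
       [ 0.00000000e+00,  0.00000000e+00,  0.00000000e+00,
         1.00000000e+00]])}
0.15 [[-9.19183802e-01  3.93828551e-01 -4.57665364e-04]
 [ 3.93828808e-01  9.19183415e-01 -8.48082778e-04]
 [ 8.66792006e-05 -9.59785757e-04 -9.99999536e-01]]
```

View pics/top0.png

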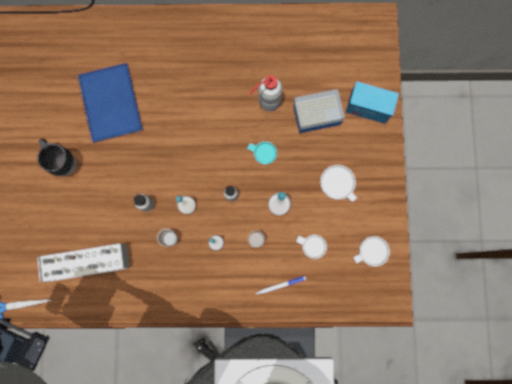

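View pics/scene0.png

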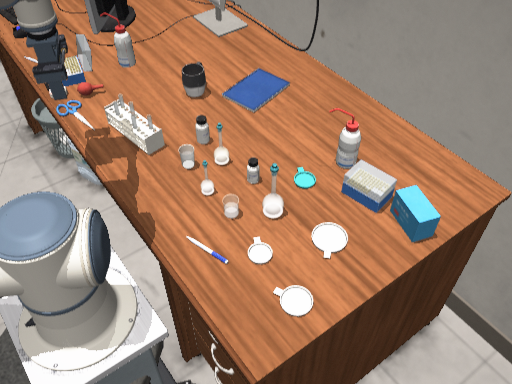

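The top view shows the flasks with teal stoppers at about (187,205), (279,204) and (216,243). The white dishes are at (314,246), (374,251) and (338,182).

Look-alikes in the top view:
- Bottles with black caps at (143,202) and (231,192).
- Beaker and cup at (168,237) and (257,239).
- Turquoise dish at (264,152).

In the scene view the flask bodies are at (207,187), (221,157) and (273,207). Next I measure all of these.

```bash
cat > h.py <<'E'
from bench import ctrl
import cv2, numpy as np
def cam(n):
    p=ctrl.camera_params(n)
    T=p["pose"] if "pose" in p else None
    if T is None:
        W=np.eye(4);W[:3,:3]=ctrl.current_eef_rot();W[:3,3]=ctrl.current_tool_pos()
        T=W@p["T_tool_cam"]
    return p,T
def ray(c,u,v):
    p,T=c
    d=T[:3,:3]@np.array([(u-p["cx"])/p["fx"],-(v-p["cy"])/p["fy"],-1.])
    return T[:3,3],d/np.linalg.norm(d)
def plane(c,u,v,z):
    o,d=ray(c,u,v); return o+d*(z-o[2])/d[2]
def proj(c,X):
    p,T=c; q=T[:3,:3].T@(np.asarray(X)-T[:3,3])
    return p["cx"]+p["fx"]*q[0]/-q[2], p["cy"]-p["fy"]*q[1]/-q[2]
def tri(r1,r2):
    A=np.c_[r1[1],-r2[1]]; s=np.linalg.lstsq(A,r2[0]-r1[0],rcond=None)[0]
    a,b=r1[0]+s[0]*r1[1],r2[0]+s[1]*r2[1]; return (a+b)/2,np.linalg.norm(a-b)
def blobs(m,lo,hi):
    n,_,s,c=cv2.connectedComponentsWithStats(m.astype(np.uint8))
    return [(s[i],c[i]) for i in range(1,n) if lo<=s[i][4]<=hi]
E
python3 - <<'E'
from h import *
t=cv2.imread("pics/top0.png");s=cv2.imread("pics/scene0.png");ct,cs=cam("top"),cam("scene")
def teal(im):
    h=cv2.cvtColor(im,cv2.COLOR_BGR2HSV); return (h[...,0]>78)&(h[...,0]<100)&(h[...,1]>90)&(h[...,2]>50)
for nm,im in(("top",t),("scene",s)):
    print(nm,[(list(map(int,st)),c.round(1)) for st,c in blobs(teal(im),3,800)])
h=cv2.cvtColor(t,cv2.COLOR_BGR2HSV)
m=((h[...,1]<45)&(h[...,2]>190)).astype(np.uint8); m[:130]=0;m[300:]=0;m[:,400:]=0;m[:,:130]=0
for st,c in blobs(m,80,5000):
    x,y,w,hh,a=st; k=np.zeros_like(m); k[y:y+hh,x:x+w]=m[y:y+hh,x:x+w]
    ks=cv2.getStructuringElement(cv2.MORPH_ELLIPSE,(13,13)); o=cv2.morphologyEx(k,cv2.MORPH_OPEN,ks)
    if o.any():
        cn=max(cv2.findContours(o,0,1)[0],key=cv2.contourArea); (u,v),r=cv2.minEnclosingCircle(cn)
        mo=cv2.moments(o,True);u,v=mo['m10']/mo['m00'],mo['m01']/mo['m00']
        print("white",(round(u),round(v)),plane(ct,u,v,.008).round(4),"diam",2*np.sqrt(o.sum()/np.pi)/492.86*1.385)
cv2.imwrite("pics/c1.png",np.vstack([cv2.resize(t[170:270,120:320],(800,300),interpolation=2)[:, :],cv2.resize(s[110:230,170:330],(400,300),interpolation=2).repeat(1,0) if 0 else cv2.copyMakeBorder(cv2.resize(s[110:230,170:330],(400,300),interpolation=2),0,0,0,400,0)]))
E
```

```text
top [([248, 142, 28, 22, 403], array([263.6, 152. ])), ([279, 193, 6, 7, 34], array([281.4, 195.7])), ([178, 197, 4, 4, 14], array([179.3, 198.5])), ([211, 239, 3, 3, 6], array([212.2, 240.2]))]
scene [([217, 123, 5, 7, 23], array([219.1, 126.2])), ([203, 161, 4, 5, 15], array([204.6, 163.1])), ([271, 164, 7, 9, 47], array([274. , 168.1])), ([294, 167, 22, 21, 312], array([304. , 178.5]))]
white (337, 182) [ 0.6287 -0.1842  0.008 ] diam 0.09222877526358957
white (314, 246) [ 0.4501 -0.114   0.008 ] diam 0.06294038149400635
white (374, 251) [ 0.4356 -0.2788  0.008 ] diam 0.0778645747506702
```

View pics/c1.png

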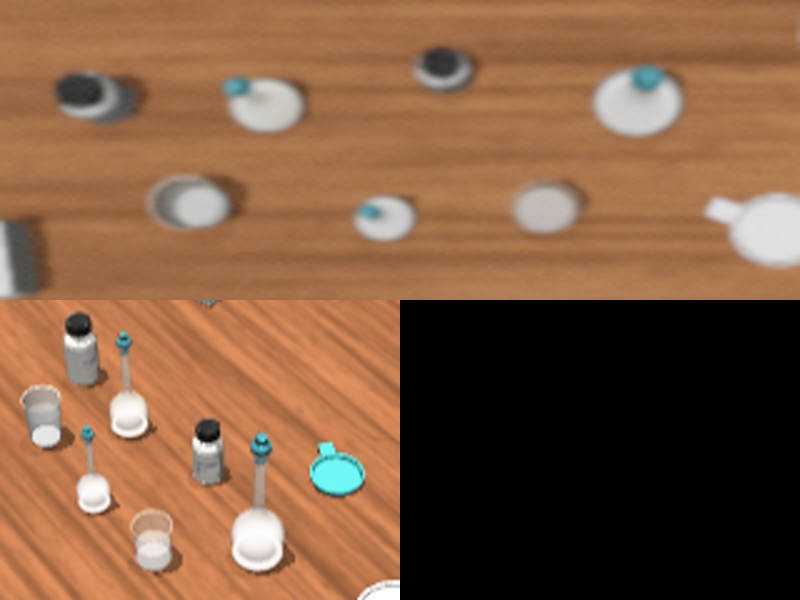

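Small flask: top (216,243), scene (207,187). Medium: top (187,205). Large: top (279,204). The crop confirms all three by their thin necks and teal stoppers; the black caps and open vessels are the others. By diameter, the dishes are small (314,246), medium (374,251) and large (338,182).

Run:
```python
from h import *
ct,cs=cam("top"),cam("scene")
for n,a,b in(("s",(212.2,240.2),(204.6,163.1)),("m",(179.3,198.5),(219.1,126.2)),("l",(281.4,195.7),(274,168.1))):
    X,e=tri(ray(ct,*a),ray(cs,*b)); print(n,X.round(4),e.round(4))
for n,u,z in(("bt",(141,201),.09),("bs",(230,191.5),.08),("bk",(168,237),.03),("cup",(257,239),.03),("turq",(264,153),.01)): print(n,plane(ct,*u,z).round(3))
for X in([.475,.1,.2],[.57,.17,.22],[.56,-.02,.3],[.45,-.114,.3],[.436,-.279,.36],[.629,-.184,.4]):
  for yaw in (0,45,90,-45):
    c,s=np.cos(np.radians(yaw)),np.sin(np.radians(yaw))
    q=ctrl.ik(X,np.array([[-c,s,0],[s,c,0],[0,0,-1.]])); print(X,yaw,None if q is None else np.round(q))
```

```text
s [0.4619 0.1562 0.1159] 0.0009
m [0.5664 0.2384 0.1404] 0.0007
l [ 0.5669 -0.0191  0.1745] 0.0002
bt [0.567 0.348 0.09 ]
bs [0.593 0.114 0.08 ]
bk [0.476 0.286 0.03 ]
cup [0.469 0.042 0.03 ]
turq [0.714 0.021 0.01 ]
[0.475, 0.1, 0.2] 0 [  5.  17.  96.  -0.  68. -85.]
[0.475, 0.1, 0.2] 45 [  5.  17.  96.  -0.  68. -40.]
[0.475, 0.1, 0.2] 90 [ 5. 17. 96. -0. 68.  5.]
[0.475, 0.1, 0.2] -45 [   5.   17.   96.   -0.   68. -130.]
[0.57, 0.17, 0.22] 0 [ 11.  24.  79.  -0.  76. -79.]
[0.57, 0.17, 0.22] 45 [ 11.  24.  79.  -0.  76. -34.]
[0.57, 0.17, 0.22] 90 [11. 24. 79. -0. 76. 11.]
[0.57, 0.17, 0.22] -45 [  11.   24.   79.   -0.   76. -124.]
[0.56, -0.02, 0.3] 0 [ -8.  18.  77.  -0.  85. -98.]
[0.56, -0.02, 0.3] 45 [ -8.  18.  77.  -0.  85. -53.]
[0.56, -0.02, 0.3] 90 [-8. 18. 77. -0. 85. -8.]
[0.56, -0.02, 0.3] -45 [  -8.   18.   77.   -0.   85. -143.]
[0.45, -0.114, 0.3] 0 [ -22.    9.   89.   -0.   82. -112.]
[0.45, -0.114, 0.3] 45 [-22.   9.  89.  -0.  82. -67.]
[0.45, -0.114, 0.3] 90 [-22.   9.  89.  -0.  82. -22.]
[0.45, -0.114, 0.3] -45 [ -22.    9.   89.   -0.   82. -157.]
[0.436, -0.279, 0.36] 0 [ -39.   12.   76.   -0.   92. -129.]
[0.436, -0.279, 0.36] 45 [-39.  12.  76.  -0.  92. -84.]
[0.436, -0.279, 0.36] 90 [-39.  12.  76.  -0.  92. -39.]
[0.436, -0.279, 0.36] -45 [ -39.   12.   76.   -0.   92. -174.]
[0.629, -0.184, 0.4] 0 [ -22.   25.   51.   -0.  104. -112.]
[0.629, -0.184, 0.4] 45 [-22.  25.  51.  -0. 104. -67.]
[0.629, -0.184, 0.4] 90 [-22.  25.  51.  -0. 104. -22.]
[0.629, -0.184, 0.4] -45 [ -22.   25.   51.   -0.  104. -157.]
```

```bash
cat >> h.py <<'E'
R=np.array([[-1.,0,0],[0,1,0],[0,0,-1]])
FL=dict(s=([.4619,.1562],.1159,.090,[.4501,-.114]),m=([.5664,.2384],.1404,.108,[.4356,-.2788]),l=([.5669,-.0191],.1745,.135,[.6287,-.1842]))
def teal(im):
    h=cv2.cvtColor(im,cv2.COLOR_BGR2HSV); return (h[...,0]>78)&(h[...,0]<100)&(h[...,1]>90)&(h[...,2]>50)
def above(k,zc):
    xy,zs,zg,_=FL[k]
    ctrl.goto([*xy,zc],R); ctrl.command_gripper(.6); ctrl.sleep(.2)
    c=cam("wrist"); im=ctrl.read_camera("wrist"); cv2.imwrite(f"pics/w_{k}.png",im)
    P=[plane(c,*b[1],zs)[:2] for b in blobs(teal(im),15,4000)]
    print("pred px",proj(c,[*xy,zs]),"found",np.round(P,4).tolist(),"t",ctrl.current_t())
def pick(k,xy):
    zt=FL[k][2]-.019; p=ctrl.current_tool_pos()
    ctrl.move_l([*xy,p[2]],.1); 
    hit=ctrl.move_l([*xy,zt],.12,contact_N=4); 
    if hit: print("CONTACT",ctrl.current_tool_pos()); return
    ctrl.command_gripper(0.); print("w",ctrl.current_grip_width()*91,"F",ctrl.current_grasp_force())
    ctrl.move_l([*xy,zt+.02],.06); ctrl.move_l([*xy,zt+.21],.2)
    cv2.imwrite(f"pics/g_{k}.png",ctrl.read_camera("wrist"));print("w",ctrl.current_grip_width()*91,ctrl.current_contact_force(),"t",ctrl.current_t())
E
python3 - <<'E'
from h import *
p=ctrl.current_tool_pos(); ctrl.move_l([p[0],p[1],.27],.25); above("s",.21)
E
```

```text
pred px (np.float64(257.274934107331), np.float64(189.37317944170206)) found [[0.465, 0.1555], [0.6029, -0.0666]] t 3.3167
```

View pics/w_s.png

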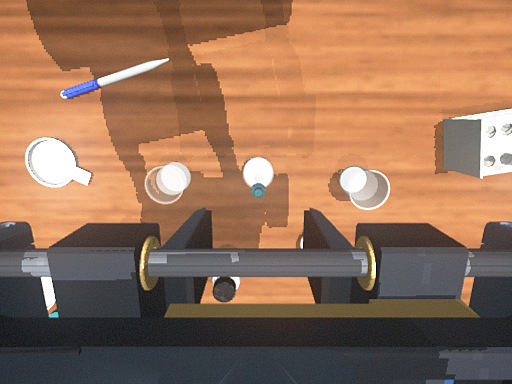

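The small flask's stopper shows at (258,190), within 3 mm of the prediction, and the way down is clear. The cup is at (167,183) and the beaker at (365,187).

Run:
```python
from h import *
pick("s",[.4633,.156])
```

```text
w 10.356280850887691 F 29.9993035197258
w 10.446793420731499 [-0.0658906   0.29950885 -0.41522275] t 7.2583
```

View pics/g_s.png

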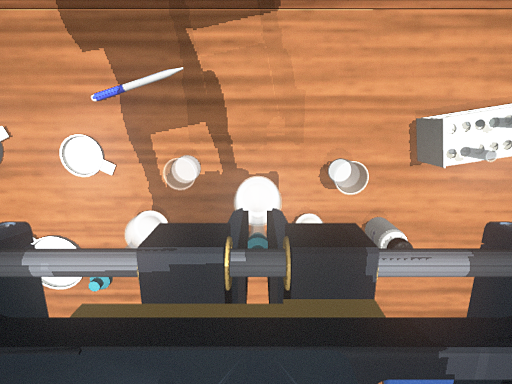

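The flask is held upright by the neck, with its body at (258,195). I cross-check the dish centres from the scene view, then carry it over.

```bash
cat >> h.py <<'E'
def place(k,xy,off=(0,0)):
    zt=FL[k][2]-.019; p=ctrl.current_tool_pos(); z=p[2]
    x,y=xy[0]+off[0],xy[1]+off[1]
    ctrl.move_l([x,y,z],.22); ctrl.move_l([x,y,zt+.02],.2)
    hit=ctrl.move_l([x,y,zt-.001],.03,contact_N=2.5)
    print("hit",hit,ctrl.current_tool_pos()[2]-zt,ctrl.current_contact_force())
    ctrl.sleep(.2); ctrl.command_gripper(.5); ctrl.move_l([x,y,zt+.19],.2); print("t",ctrl.current_t())
E
python3 - <<'E'
from h import *
s=cv2.imread("pics/scene0.png");cs=cam("scene");h=cv2.cvtColor(s,cv2.COLOR_BGR2HSV)
m=((h[...,1]<45)&(h[...,2]>180)).astype(np.uint8)
for n in "sml":
    u,v=map(int,proj(cs,[*FL[n][3],.008])); k=np.zeros_like(m);k[v-25:v+25,u-30:u+30]=m[v-25:v+25,u-30:u+30]
    o=cv2.morphologyEx(k,cv2.MORPH_CLOSE,np.ones((5,5)));o=cv2.morphologyEx(o,cv2.MORPH_OPEN,cv2.getStructuringElement(2,(11,11)))
    cn=max(cv2.findContours(o,0,1)[0],key=cv2.contourArea);e=cv2.fitEllipse(cn);print(n,plane(cs,*e[0],.008)[:2],FL[n][3])
place("s",FL["s"][3])
FL["s"]
above("m",.25)
cv2.imwrite("pics/s1.png",ctrl.read_camera("scene"))
a=cv2.imread("pics/s1.png")[130:330,170:370];b=cv2.imread("pics/w_m.png")
cv2.imwrite("pics/c2.png",np.hstack([cv2.resize(a,(384,384)),cv2.resize(b,(400,384))]))
E
```

```text
s [ 0.45145922 -0.11308451] [0.4501, -0.114]
m [ 0.43738089 -0.27905304] [0.4356, -0.2788]
l [ 0.6319249  -0.18502802] [0.6287, -0.1842]
hit True 0.002305674765363405 [0.35218138 0.07841963 0.18674585]
t 12.2833
pred px (np.float64(257.30396458647834), np.float64(185.8600485958238)) found [[0.5635, 0.2343], [0.5729, 0.2389]] t 14.2917
```

View pics/c2.png

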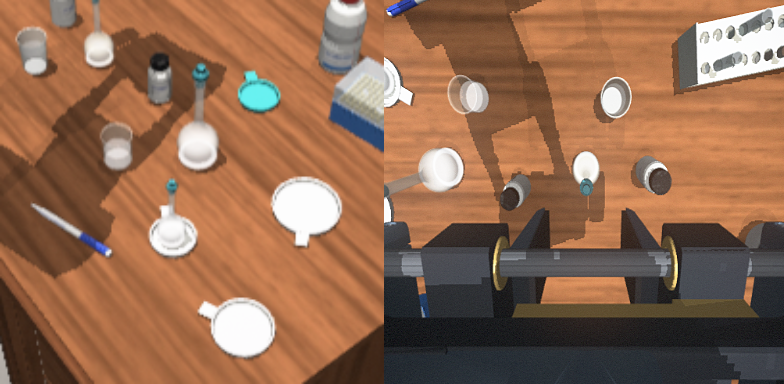

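The small flask stands in the middle of its dish (left panel, (172,235)). The medium flask's stopper is at (587,187) in the right panel, as predicted.

Run:
```python
from h import *
pick("m",[.5672,.2378])
a=cv2.imread("pics/g_m.png");cv2.imwrite("pics/c3.png",np.hstack([a[100:300,120:400],cv2.imread("pics/w_m.png")[100:300,120:400]]))
```

```text
w 12.793074555609893 F 29.987956881523132
w 13.11026775942163 [-0.35929095 -0.34647366 -0.90652193] t 18.4333
```

View pics/c3.png

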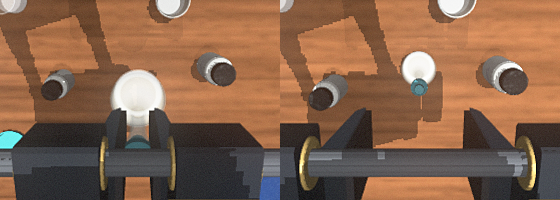

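The medium flask is held upright at (138,95) in the left panel.

Run:
```python
from h import *
place("m",[.4364,-.2789])
above("l",.30)
a=ctrl.read_camera("scene")[130:330,170:370];b=cv2.imread("pics/w_l.png")
cv2.imwrite("pics/c4.png",np.hstack([cv2.resize(a,(384,384)),cv2.resize(b,(400,384))]))
```

```text
hit True 0.0022217449722387456 [0.64598266 0.47922695 2.12337172]
t 24.625
pred px (np.float64(257.285368380312), np.float64(182.63279402403393)) found [[0.4424, -0.2549], [0.4556, -0.1004], [0.5714, -0.0198], [0.6339, 0.0055]] t 26.3667
```

View pics/c4.png

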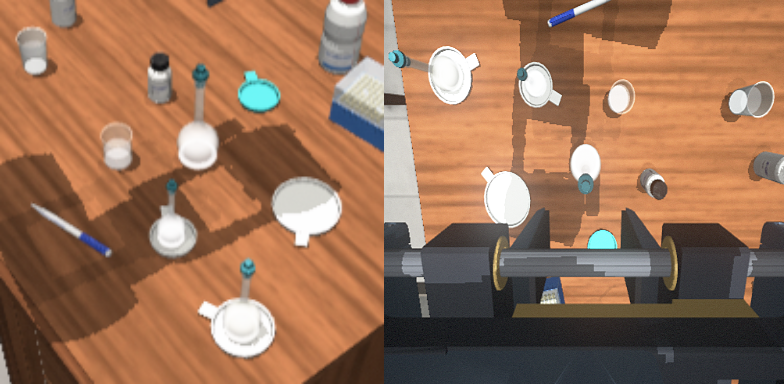

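Small and medium flasks stand centred in their dishes, at (172,237) and (242,325) in the left panel. The large flask's stopper is at (586,184) in the right panel, as predicted.

Run:
```python
from h import *
pick("l",[.5685,-.0194])
if 14<ctrl.current_grip_width()*91<22:
    place("l",[.6303,-.1846])
    p=ctrl.current_tool_pos(); ctrl.goto([.40,.25,.33],R)
a=ctrl.read_camera("scene")[100:340,150:390];b=ctrl.read_camera("top")[130:280,130:410]
cv2.imwrite("pics/c5.png",np.hstack([cv2.resize(a,(340,340)),cv2.resize(b,(460,340))]))
```

```text
w 16.102383709219136 F 29.999006688594818
w 16.10614265929396 [ 0.31394254  0.16403998 -0.96924696] t 30.65
hit True 0.002543476685036558 [-0.12317195  0.73428041  4.69942576]
t 35.1667
```

View pics/c5.png

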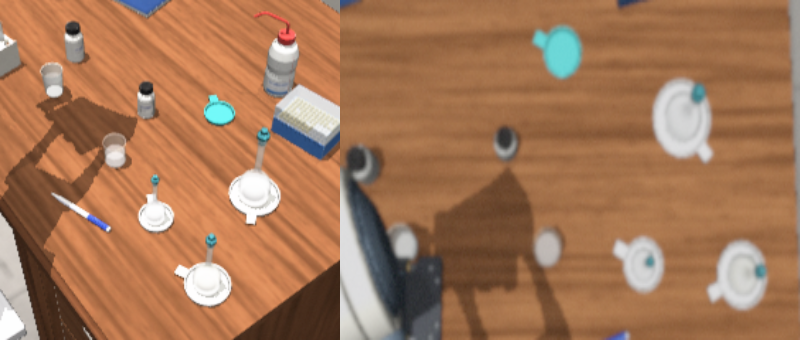

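All three flasks stand in their dishes, at (155,212), (208,282) and (255,190) in the left panel, and the other ware has not moved. One check of the numbers before handing in.

Run:
```python
from h import *
ct,cs=cam("top"),cam("scene")
T=[b[1] for b in blobs(teal(ctrl.read_camera("top")),4,200)];S=[b[1] for b in blobs(teal(ctrl.read_camera("scene")),4,200)]
ok=True
for k in "sml":
    X=[*FL[k][3],FL[k][1]+.003]
    a=min(T,key=lambda q:np.hypot(*(q-proj(ct,X))));b=min(S,key=lambda q:np.hypot(*(q-proj(cs,X))))
    P,e=tri(ray(ct,*a),ray(cs,*b)); d=np.hypot(*(P[:2]-FL[k][3])); print(k,P.round(4),e.round(4),d.round(4)); ok&=d<.006
if ok: print(ctrl.sign_off())
```

```text
s [ 0.4481 -0.1139  0.1184] 0.0005 0.002
m [ 0.4355 -0.2781  0.1421] 0.0007 0.0007
l [ 0.6282 -0.1841  0.177 ] 0.0011 0.0005
the job is handed in; nothing more can be done
None
```

All three volumetric flasks stand upright in their own dishes, each stopper within about 2 mm of its dish centre, with the other ware left where it was; the job was handed in at about 37 s of the 106 s allowed.

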